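Show the red glass sample, label up, over the light box

ROBOT

A 7-joint arm with a two-finger parallel gripper is mounted at the origin on the work surface. World frame = base frame: x ahead of the robot, y to its left, z up, the work surface at z = 0. Lengths are in m, angles in rad, forces in N, time in s.
With the tool pointing down it reaches from about 0.35 to 0.9 m from the base axis. Payload 19.9 kg.
Tool frame: the origin (TCP) lies between the finger pads; the fingertips stand 19 mm ahead of it and the grasp point (between the pads) is the TCP; z points along the fingers, y is the direction in which the jaws open and shut (so a half turn about z gives the same grasp; the last joint's range is limited). The gripper opens to 94 mm and grips with 3 to 60 N. Pads are 16 mm wide; open, the fingers measure 119 mm over their backs; the gripper's body (75 mm by 177 mm) begins 78 mm behind the grasp point.
Start: joints at [-1.248, 0.417, -0.01, 1.614, 0.005, 1.111, -0.053], TCP at [0.222, 0.584, 0.224] pointing down, gripper open.
Joint ranges: [-2.81, 2.81], [-0.39, 2.02], [-1.27, 1.25], [0.06, 2.57], [-1.19, 4.33], [0.19, 2], [-2.82, 2.82]. Speed limits (rad/s): [1.89, 1.89, 2.39, 2.39, 3.01, 3.01, 3.01].

INTERFACE

Orientations are given as a 3x3 rotation matrix whose columns are the frame's x, y, z axes.
In Python, from rig import robot gives the robot as it stands. Calls block until the motion is done:
- robot.move_ptp(position, orientation): joint-space move of the TCP to a pose.
- robot.move_linear(position, velocity=0.15, frame=None, threshold=None): straight line of the TCP; frame=None keeps the orientation; velocity is the mean speed in m/s. With threshold (N) it stops when the force on the tool has changed by that much, and returns True; else False.
- robot.goto_joints(angles): joint-space move.
- robot.gripper_to(opening): finger opening in m; the grip force is fixed at half the most; returns when the fingers have stopped.
- robot.pause(seconds).
- robot.ik(position, orientation): joint angles nearest the present ones, or None.
- robot.get_state(): the state.
- robot.grab_frame(name): name is "side" or "top"; returns the picture (420x560x3 uint8, red, green, blue); there is no depth.
- robot.camera_info(name): a dict with "fx", "fy", "cx", "cy" (pixels), "dist" ([k1, k2, p1, p2, k3] as OpenCV has them; the pictures are not rectified), "rvec" (rotation vector, rad) and "tvec" (3), from world to camera coordinates, as OpenCV has them. Camera axes: x right, y down, z forward; pixel columns grow to the right and rows downward; lengths in m; the calibration is good to about 2 mm. A picture is of the moment at which its call begins. camera_info takes no time and is no camera call.
A pose or a line that the arm cannot do raises robot.PlanningError and nothing moves.
- robot.sign_off(): hands the job in, once; it reports no verdict.
The state is a dict: "time": time; "qpos": joint angles; "joint_vel": joint speeds; "effort": joint torques, N m; "ee_pos": TCP position; "tool_rot": TCP orientation; "force": force on the tool from outside, world axes, zero at the start; "moment": the same for the moment, N m; "opening": finger opening in m.
Only numpy, scipy, OpenCV 4.12 (cv2) and the standard library are available. Lean on these libraries where they do the work, as an engineer would, in place of code of your own. Each camera call takes 0.05 s, during which the arm holds its last target.

TASK

First turn the light box's selector to the yellow dot. Then take the red glass sample plate from the rack, holding it only by its red glass and never by the frosted end (the end with the small corner notch), and present it over the middle of the lit window, about 10 cm above it: frosted end to the right as seen from the robot, level along its length and square to the box, tipped about 45 degrees so that the label looks up and away from the robot. Finish while still holding it there, and leave the green plate, the jar, the bauble and the cup as they are.

Things in the scene. Friction and masses are not known exactly. Their poses are not given: they have to be found in the camera images.
- viewer: Grey light box, fixed, 280 x 170 x 45 mm high (its x, y, z). Origin: centre of its underside, on the table. Its +x points from the selector to the lit window (roughly away from the robot), +y to the left seen from the robot, z up. The selector's axis is at x = -88 mm, y = 0.
- window (a point): Centre of the white lit window (150 x 140 mm), flush in the light box's top, 45 mm above the table; same axes as the light box.
- selector (a joint): Selector angle, rad, growing clockwise seen from above. Four detents: 0 black dot, 0.5 blue dot, 1.0 YELLOW dot, 1.5 red dot; it snaps into the nearest one and takes up to about 0.06 N m to turn. It starts on black or blue. A white line on the bar points at the chosen dot.
- selector_grip (a point): On the selector's axis, 28 mm above the box top: where to pinch its black upright bar, 44 mm long, 14 mm wide, top 14 mm above this point; below it a round 46 mm skirt, 18 mm down. Turns with the knob: x along the bar (white pointer at the -x end); pinch along y. In the light box's frame the bar's x axis is at 0.75 rad minus the selector value, counterclockwise from the box's +x.
- red_center (a point): Centre of the RED glass sample plate, 120 x 8 x 60 mm (x, y, z), 100 to 200 g, standing on a long edge in the rack. x runs to the frosted end, z is up in the rack; the label is on the +y face of the frosted end, the notch (11 x 10 mm) at corner +x +z: label towards you and notch up, the frosted end is on your left. Red glass: x -60 to +24 mm; frosted, pale grey: +24 to +60 mm.
- red: The same red plate, origin at the middle of its lower long edge (30 mm below its centre), same axes.
- red_frosted (a point): Middle of the red plate's frosted end: 42 mm from its centre along its x. Same axes.
- green_center (a point): Centre of the green sample plate, same shape and same way round as the red one, in the other place of the rack; to be left alone.
- rack: Fixed wooden rack. Origin: centre of its underside, on the table. Base 136 x 130 x 8 mm; combs at both ends only (|x| 47 to 68 mm, 32 mm high), so the plates' faces are free between them. Two places at y = +-36 mm, for plates along x, standing on the base with 1 mm play each side, tops at 68 mm. Either may hold the red plate. Lift straight up 30 mm or more to clear it.
- jar_mid (a point): Middle of a loose jar with a green lid, 56 mm across, 75 mm high; leave alone.
- bauble_mid (a point): Middle of a loose purple bauble, 60 mm across, on a cork foot, 76 mm high; leave alone.
- cup_mid (a point): Middle of a loose blue cup, 64 mm across, 70 mm high; leave alone.

How it is judged:
On the way, in this order (a step that is already met when the one before it is completed fails the run):
1. the selector rests on the yellow dot, let go, with the red plate still in the rack (value of joint selector between 0.85 and 1.15 rad and contact force between the fingers and viewer below 0.1 N and distance of red_center from where it was at the start of the episode below 0.01 m), for 0.2 s.
2. the red plate is lifted clear of the rack by the gripper (contact force between the fingers and red above 1 N and contact force between red and rack below 0.05 N and contact force between red and viewer below 0.05 N and distance of red_center from where it was at the start of the episode above 0.04 m), for 0.2 s.
At the end, for the whole second after the job is handed in: Selector on yellow (1.0 +-0.15 rad). Red plate held still, off rack and box; centre over the window's centre (+-45 mm in box x, +-35 mm in y), 50-200 mm above it; label face within 57 deg of straight up; length along box y within 0.4 rad, frosted end to the robot's right (value of joint selector between 0.85 and 1.15 rad and contact force between the fingers and red above 1 N and contact force between red and rack below 0.05 N and contact force between red and viewer below 0.05 N and x of red_center in the frame of viewer between 0.007 and 0.097 m and y of red_center in the frame of viewer between -0.035 and 0.035 m and z of red_center in the frame of viewer between 0.095 and 0.245 m and angle between red_center's own y axis and vertical below 1 rad and angle between the x axis of red_center and the y axis of viewer, either way round below 0.4 rad and y of red_frosted in the frame of viewer below 0 m and linear speed of red below 0.03 m/s and angular speed of red below 0.2 rad/s); the arm keeps its last pose, push and grip.
It fails at once if the fingers touch the frosted end of the red plate (contact force between the fingers and red_c1 above 0.5 N or contact force between the fingers and red_c2 above 0.5 N).
It fails at once if the green sample plate is disturbed (moved over 20 mm) (distance of green_center from where it was at the start of the episode above 0.02 m).
It fails at once if the jar is disturbed (moved over 20 mm) (distance of jar_mid from where it was at the start of the episode above 0.02 m).
It fails at once if the bauble is disturbed (moved over 20 mm) (distance of bauble_mid from where it was at the start of the episode above 0.02 m).
It fails at once if the blue cup is disturbed (moved over 20 mm) (distance of cup_mid from where it was at the start of the episode above 0.02 m).
It also fails if it takes over 59 s, if anything falls off the work surface, if the arm or the gripper's body presses on something with over 40 N, if the wrist force passes 120 N, or if a joint passes its speed limit or range.

## Working session

There is one attempt and no reset: what is moved stays moved. The work goes in short steps, each a Python script; the robot and the scene stay as the last script left them, time stands still between calls to the robot, and variables do not carry over. Pictures are saved under pics/ and viewed, and the job is handed in when it is done.

```bash
mkdir -p pics; ls; python3 - <<'E'
from rig import robot
import cv2
for n in ("side","top"):
    im=robot.grab_frame(n); cv2.imwrite(f"pics/{n}0.png",im[:,:,::-1]); print(robot.camera_info(n))
s=robot.get_state(); print(s)
E
```

```text
pics
{'fx': 386.8618221134043, 'fy': 386.8618221134043, 'cx': 273.7634935222958, 'cy': 207.290064087216, 'dist': array([-0.05805544,  0.        ,  0.        ,  0.        ,  0.        ]), 'rvec': array([ 2.33710909, -0.74930886,  0.26517748]), 'tvec': array([-0.46647015,  0.35514315,  0.93530463])}
{'fx': 440.49943582476277, 'fy': 440.49943582476277, 'cx': 270.74681037902855, 'cy': 207.5269495070403, 'dist': array([-0.03972765,  0.        ,  0.        ,  0.        ,  0.        ]), 'rvec': array([ 2.17726193, -2.16735393,  0.10228333]), 'tvec': array([0.05556486, 0.61382222, 1.32804906])}
{'time': 0.1, 'qpos': array([-1.24848226,  0.41791051, -0.0103037 ,  1.61414099,  0.00468513,
        1.11068786, -0.05297331]), 'joint_vel': array([ 0.00026026, -0.00230122, -0.00016816,  0.00096683,  0.00133063,
       -0.00049314, -0.00039575]), 'effort': array([ 2.23418188e-03, -8.52596498e+01,  6.39985520e-01, -4.26705015e+01,
       -4.89239744e-02,  1.62484153e-02,  3.49927711e-05]), 'ee_pos': array([0.22228783, 0.58377925, 0.22387882]), 'tool_rot': array([[-9.34556692e-01,  3.55814109e-01, -3.30174072e-04],
       [ 3.55814255e-01,  9.34556079e-01, -1.07311410e-03],
       [-7.32629517e-05, -1.12036660e-03, -9.99999370e-01]]), 'force': array([0.94916425, 0.41921384, 0.13914966]), 'moment': array([-0.08183738,  0.05778854, -0.04845696]), 'opening': 0.09382178839114526}
```

View pics/side0.png

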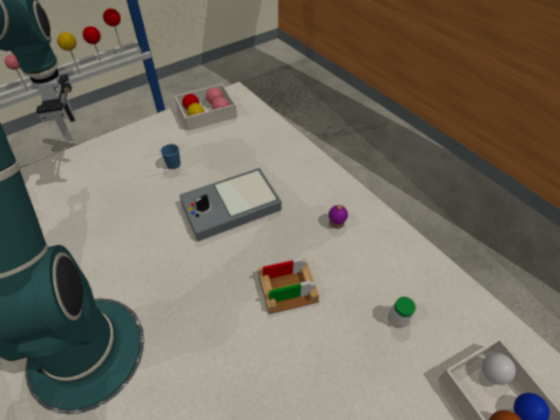

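View pics/top0.png

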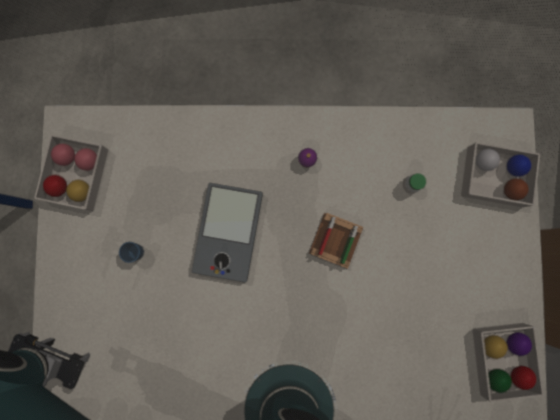

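The side view shows the box at about (230,203), the red plate at (280,268) and the green at (288,291). The top view shows the box at about (227,233) and the rack at (336,240). I'll enlarge these areas.

```bash
python3 - <<'E'
import cv2
t=cv2.imread("pics/top0.png"); s=cv2.imread("pics/side0.png")
def crop(im,x,y,w,h,k,n): cv2.imwrite("pics/"+n,cv2.resize(im[y:y+h,x:x+w],None,fx=k,fy=k,interpolation=cv2.INTER_CUBIC))
crop(t,185,175,90,115,5,"t_box.png")
crop(t,300,205,70,70,8,"t_rack.png")
crop(s,170,160,120,85,6,"s_box.png")
crop(s,250,250,75,65,8,"s_rack.png")
E
```

```text
(no output)
```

View pics/t_box.png

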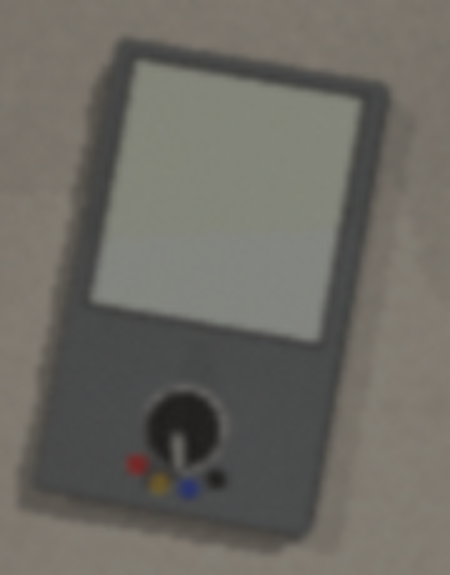

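View pics/t_rack.png

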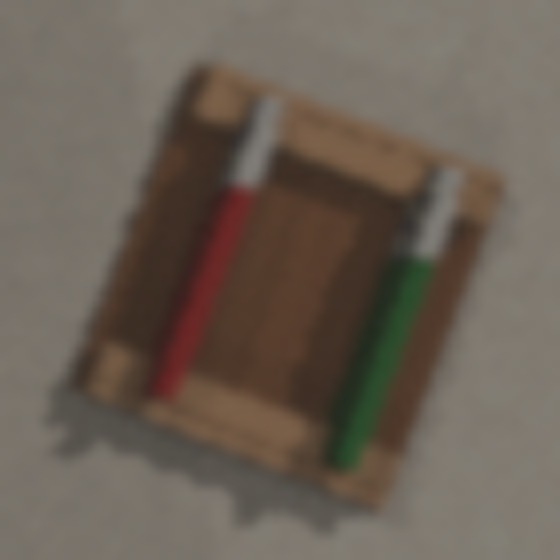

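View pics/s_box.png

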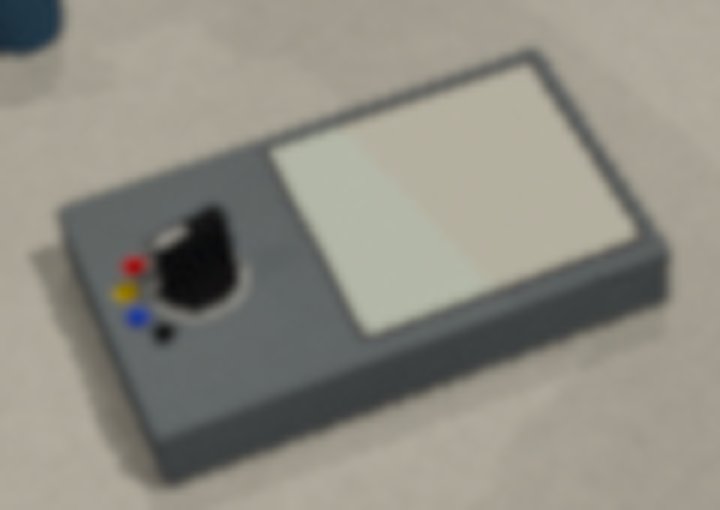

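View pics/s_rack.png

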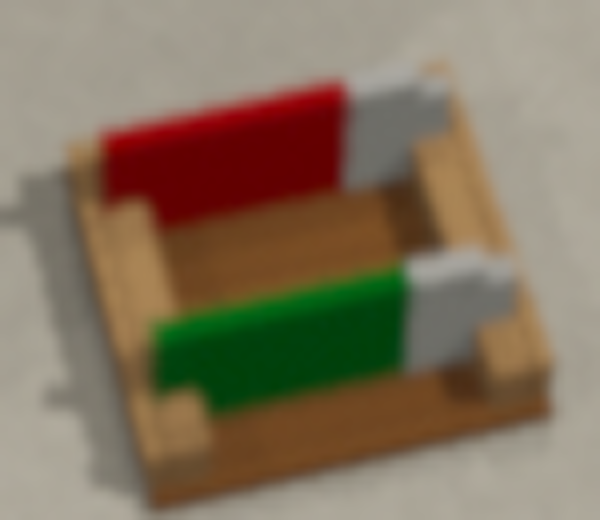

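The box's pointer is on blue (0.5). The red plate's frosted end faces away from the robot. Next I fit the box and rack poses from both views.

```bash
cat > h.py <<'E'
import numpy as np, cv2
from scipy.optimize import least_squares
from rig import robot
CI={n:robot.camera_info(n) for n in("side","top")}
def proj(n,P):
    c=CI[n];K=np.array([[c["fx"],0,c["cx"]],[0,c["fy"],c["cy"]],[0,0,1.]])
    return cv2.projectPoints(np.asarray(P,float).reshape(-1,1,3),c["rvec"],c["tvec"],K,c["dist"])[0][:,0]
def px(crop,x0,y0,k): return (np.asarray(crop,float)+.5)/k-.5+np.array([x0,y0])
def Rz(a): return np.array([[np.cos(a),-np.sin(a),0],[np.sin(a),np.cos(a),0],[0,0,1.]])
def place(p,P): return np.asarray(P,float)@Rz(p[2]).T+np.array([p[0],p[1],0])
def fit(obs,p0):
    f=lambda p:np.concatenate([(proj(n,place(p,P))-uv).ravel() for n,P,uv in obs])
    r=least_squares(f,p0); return r.x,[np.round(proj(n,place(r.x,P))-uv,1).tolist() for n,P,uv in obs]
E
python3 - <<'E'
from h import *
W=[[.127,.07,.045],[.127,-.07,.045],[-.023,-.07,.045],[-.023,.07,.045]]
B=[[.14,.085,.045],[.14,-.085,.045],[-.14,-.085,.045],[-.14,.085,.045]]
ow=("top",W,px([(133,60),(363,98),(320,342),(92,303)],185,175,5))
sw=("side",W,px([(530,65),(638,237),(370,335),(270,150)],170,160,6))
sb=("side",B,px([(535,48),(665,248),(165,440),(62,212)],170,160,6))
for o in ([ow],[sw,sb],[ow,sw,sb]): print(*fit(o,[.6,.2,0]))
# plates: top edge points local to rack; red at y=+.036, green -.036
def pl(y): return [[-.06,y,.068],[.024,y,.068],[.06,y,.068]]
tr=("top",pl(.036)[:2],px([(164,393),(238,188)],300,205,8))
tg=("top",pl(-.036)[:2],px([(345,466),(420,258)],300,205,8))
# side: near (-y) upper edges
s1=("side",[[-.06,.040,.068],[.024,.032,.068]],px([(107,135),(347,90)],250,250,8))
s2=("side",[[-.06,-.036,.068],[.024,-.036,.068]],px([(158,328),(408,267)],250,250,8))
s1=("side",[[-.06,.036,.068],[.024,.036,.068]],s1[2])
sb=("side",[[-.068,-.065,0],[.068,-.065,0]],px([(155,507),(548,415)],250,250,8))
for o in ([tr,tg],[s1,s2],[sb],[tr,tg,s1,s2,sb]): print(*fit(o,[.6,-.1,-.2]))
E
```

```text
[ 0.53846436  0.19049118 -0.15956543] [[[0.5, 0.2], [-0.4, 0.0], [-0.1, -0.2], [0.0, 0.0]]]
[ 0.53898841  0.18876514 -0.16004566] [[[-0.4, 0.1], [0.5, -0.3], [0.2, 0.2], [0.3, 0.7]], [[0.4, -1.1], [1.9, -0.3], [-1.3, 0.4], [-1.6, -0.6]]]
[ 0.53888829  0.18950702 -0.1591906 ] [[[0.8, 0.1], [-0.1, -0.1], [0.3, -0.3], [0.3, -0.1]], [[-0.6, -0.0], [0.3, -0.4], [0.0, 0.1], [0.2, 0.6]], [[0.2, -1.2], [1.8, -0.4], [-1.4, 0.3], [-1.7, -0.7]]]
[ 0.51480825 -0.14260587 -0.36226552] [[[-0.3, 0.5], [0.3, -0.3]], [[-0.2, 0.1], [0.2, -0.4]]]
[ 0.51587335 -0.14463224 -0.37467642] [[[-0.5, 0.3], [0.4, -0.8]], [[-0.5, 0.1], [0.5, 0.4]]]
[ 0.51593167 -0.1426914  -0.37487587] [[[-0.4, 0.1], [0.4, -0.2]]]
[ 0.51548842 -0.14349235 -0.37041923] [[[-0.1, 0.1], [0.7, -0.6]], [[-0.1, -0.1], [0.5, -0.5]], [[-0.9, 0.1], [-0.0, -1.0]], [[-0.8, -0.1], [0.2, 0.1]], [[-0.2, 0.5], [0.6, 0.0]]]
```

The fits from the two views agree within about 2 mm and 0.01 rad. Now I check IK for the whole plan.

```bash
cat >> h.py <<'E'
BOX=np.array([.5387,.190,-.1595]); RACK=np.array([.5153,-.1432,-.370])
def down(a,s=1):  # jaw axis = y of frame at yaw a
    return Rz(a)@np.diag([s,-s,-1.])
def boxp(P): return place(BOX,[P])[0]
def rackp(P): return place(RACK,[P])[0]
def goalR(s): # plate axes in box frame: x=-y, y=(c,0,c), z=(-c,0,c); tool x=s*px, y=-s*py, z=-pz
    c=np.sqrt(.5); Pl=np.column_stack([[0,-1,0],[c,0,c],[-c,0,c]]); return Rz(BOX[2])@Pl@np.diag([s,-s,-1.])
GX=-.006
E
python3 - <<'E'
from h import *
np.set_printoptions(precision=2,suppress=True)
for s in(1,-1):
    print(s)
    for d in(0,-.5): print("sel",robot.ik(boxp([-.088,0,.079]),down(BOX[2]+.25+d,s)),robot.ik(boxp([-.088,0,.2]),down(BOX[2]+.25+d,s)))
    for z in(.042,.2): print("rack",robot.ik(rackp([GX,.036,z]),down(RACK[2],s)))
    G=goalR(s)
    for h in (.11,.2):
        p=boxp([.052,0,.045+h])+G[:,0]*s*GX
        print("goal",p,robot.ik(p,G))
E
```

```text
1
sel [-0.96  0.45  0.58  2.06 -0.36  0.73 -1.63] [-1.02  0.25  0.62  1.97 -0.17  0.98 -1.8 ]
sel [-1.32  0.67  1.08  2.07 -0.79  0.89 -1.75] [-1.38  0.37  1.09  1.98 -0.39  1.02 -2.08]
rack [-0.54  0.71  0.9   1.99 -0.77  0.82 -1.13]
rack [-0.69  0.48  1.09  1.89 -0.48  1.07 -1.35]
goal [0.59 0.19 0.15] [-0.81  0.34  0.23  2.21  1.58  0.44  0.92]
goal [0.59 0.19 0.24] [-0.75  0.17  0.15  2.14  1.2   0.53  1.39]
-1
sel [-0.59  0.39  0.12  2.05 -0.07  0.7   1.24] [-0.63  0.21  0.16  1.96 -0.04  0.97  1.22]
sel [-0.66  0.4   0.21  2.05 -0.13  0.7   0.79] [-0.69  0.22  0.24  1.96 -0.06  0.97  0.73]
rack [-0.31  0.58  0.57  1.99 -0.47  0.71  1.76]
rack [-0.48  0.35  0.77  1.89 -0.29  1.01  1.61]
goal [0.59 0.19 0.15] [-1.12  0.39  0.59  2.22  1.55  0.31 -2.24]
goal [0.59 0.19 0.24] [-0.77  0.17  0.17  2.15  1.19  0.53 -1.75]
```

```bash
python3 - <<'E'
from h import *
np.set_printoptions(precision=3,suppress=True)
R=down(BOX[2]+.25,-1)
robot.move_ptp(boxp([-.088,0,.2]),R)
robot.gripper_to(.05)
robot.move_linear(boxp([-.088,0,.115]),velocity=.12)
s=robot.get_state(); print(s["time"],s["ee_pos"],s["opening"],s["force"],s["qpos"])
for n in("side","top"):
    im=robot.grab_frame(n)[:,:,::-1]
    c=im[150:250,160:300] if n=="side" else im[175:290,180:290]
    cv2.imwrite(f"pics/{n}1.png",cv2.resize(c,None,fx=5,fy=5,interpolation=cv2.INTER_CUBIC))
E
```

```text
3.4167 [0.452 0.204 0.116] 0.049932198954381266 [ 0.289  0.653 -0.102] [-0.616  0.334  0.153  2.031 -0.071  0.78   1.24 ]
```

View pics/side1.png

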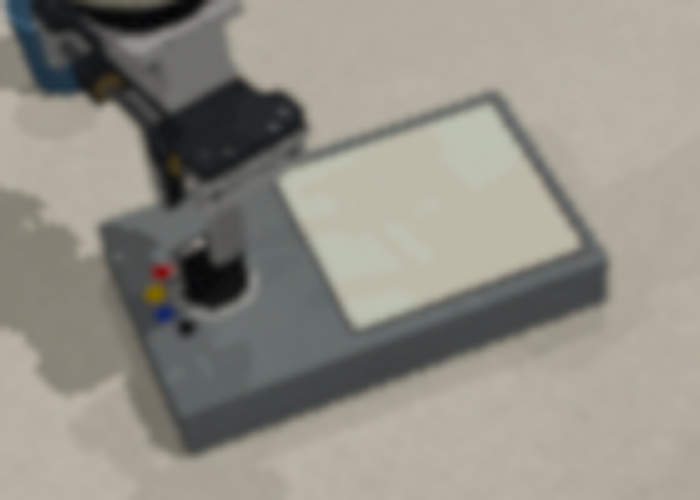

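The fingers straddle the bar at crop (220,250) as planned. Now I lower, pinch and turn.

```bash
python3 - <<'E'
from h import *
np.set_printoptions(precision=3,suppress=True)
yaw=lambda s:np.arctan2(s["tool_rot"][1,0],s["tool_rot"][0,0])
def show(m):
    s=robot.get_state(); print(m,round(s["time"],2),s["ee_pos"],round(s["opening"],4),s["force"],"m",s["moment"],"yaw",round(yaw(s),3)); return s
print(robot.move_linear(boxp([-.088,0,.080]),velocity=.06,threshold=8))
show("down"); robot.gripper_to(0.0); s=show("grip")
y0=yaw(s); q=s["qpos"].copy(); q0=q.copy()
if .010<s["opening"]<.018:
    q[6]=q0[6]-.06; robot.goto_joints(q); s=show("turn")
    d=yaw(s)-y0; print("d",d)
E
```

```text
False
down 4.25 [0.452 0.204 0.08 ] 0.0501 [-1.642 -0.664  0.287] m [ 0.051 -0.002 -0.007] yaw -3.051
grip 4.9 [0.452 0.205 0.08 ] 0.0137 [0.015 4.442 0.872] m [1.172 0.214 0.008] yaw -3.051
turn 5.15 [0.452 0.205 0.08 ] 0.0137 [-0.471  3.387  0.767] m [ 0.582  0.076 -0.045] yaw -3.109
d -0.05850986903553057
```

The bar is pinched (13.7 mm opening, 14 mm expected), and the first small turn was clockwise. I'll carry on to 0.52 rad.

```bash
python3 - <<'E'
from h import *
np.set_printoptions(precision=3,suppress=True)
yaw=lambda s:np.arctan2(s["tool_rot"][1,0],s["tool_rot"][0,0])
q=robot.get_state()["qpos"].copy()
for d in(.23,.23):
    q[6]-=d; robot.goto_joints(q); s=robot.get_state(); print(s["time"],s["force"],s["moment"],yaw(s)-(-3.051),s["opening"])
robot.gripper_to(.05); robot.move_linear(boxp([-.088,0,.2]),velocity=.2)
robot.move_ptp(rackp([GX,.036,.2]),down(RACK[2],1))
robot.gripper_to(.044)
s=robot.get_state(); print(s["time"],s["ee_pos"],s["qpos"],s["force"])
for n in("side","top"):
    im=robot.grab_frame(n)[:,:,::-1]; cv2.imwrite(f"pics/{n}2f.png",im)
    c=im[150:250,160:300] if n=="side" else im[175:290,180:290]
    cv2.imwrite(f"pics/{n}2.png",cv2.resize(c,None,fx=5,fy=5,interpolation=cv2.INTER_CUBIC))
E
```

```text
5.4917 [-0.655  2.99  -0.166] [0.526 0.037 0.012] 6.00030456640464 0.013375543779409077
5.8333 [0.027 3.227 0.156] [ 0.751 -0.023 -0.028] 5.7723899530561535 0.013568493767647318
9.6583 [ 0.523 -0.107  0.2  ] [-0.475  0.354  0.762  1.887 -0.286  1.012 -1.531] [ 1.002  0.405 -0.508]
```

View pics/side2.png

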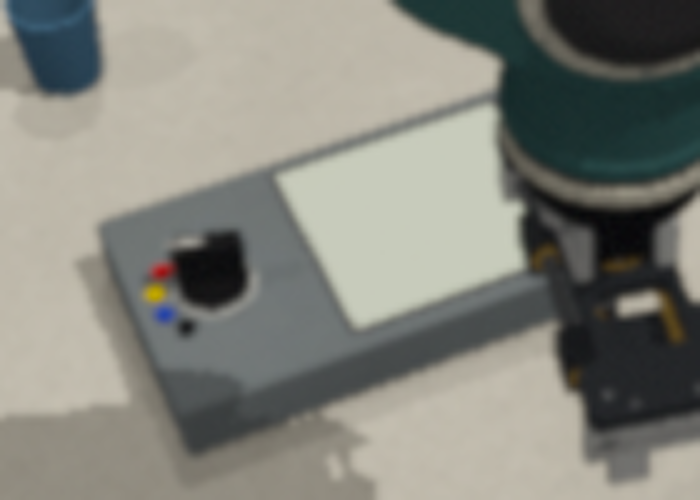

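View pics/top2.png

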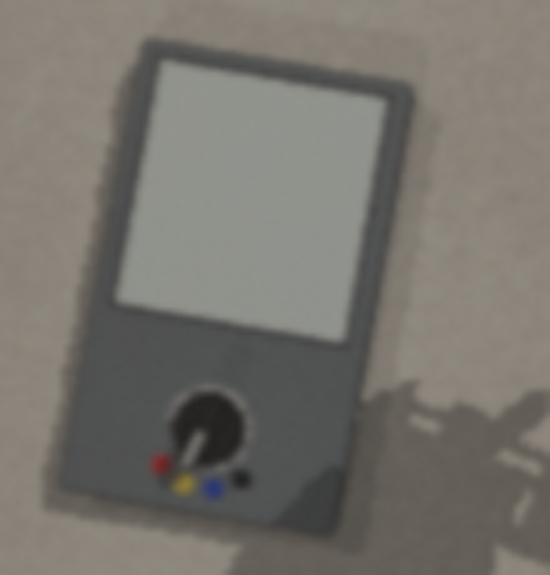

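View pics/side2f.png

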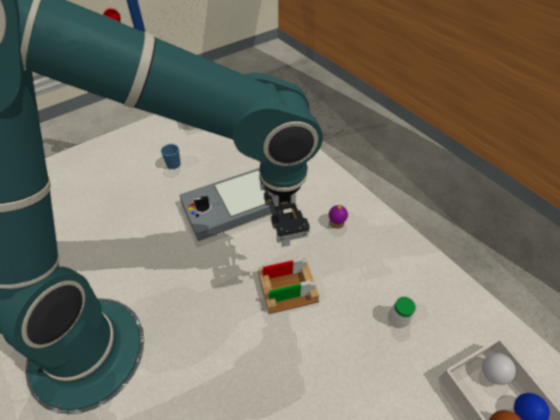

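The top view shows the white line pointing at the yellow dot (crop (183,478)), about 0.3 rad past the box axis, so the selector is on 1.0. Next I go down to just above the red plate and look.

```bash
python3 - <<'E'
from h import *
np.set_printoptions(precision=3,suppress=True)
robot.move_linear(rackp([GX,.036,.097]),velocity=.12)
s=robot.get_state(); print(s["time"],s["ee_pos"],s["force"]); print(s["tool_rot"])
for n in("side","top"):
    im=robot.grab_frame(n)[:,:,::-1]
    c=im[220:320,230:340] if n=="side" else im[190:290,290:390]
    cv2.imwrite(f"pics/{n}3.png",cv2.resize(c,None,fx=6,fy=6,interpolation=cv2.INTER_CUBIC))
R=s["tool_rot"]
for y in(.022,-.022): # pad tip inner edges
    for x in(-.008,.008): print(y,x,(proj("side",[s["ee_pos"]+R@[x,y,.019]])-[230,220])*6)
E
```

```text
10.7667 [ 0.523 -0.108  0.098] [-0.645  0.177 -0.039]
[[ 0.932 -0.362  0.001]
 [-0.362 -0.932 -0.   ]
 [ 0.001 -0.    -1.   ]]
0.022 -0.008 [[307.49  285.418]]
0.022 0.008 [[343.359 277.412]]
-0.022 -0.008 [[281.902 202.437]]
-0.022 0.008 [[316.884 194.839]]
```

View pics/side3.png

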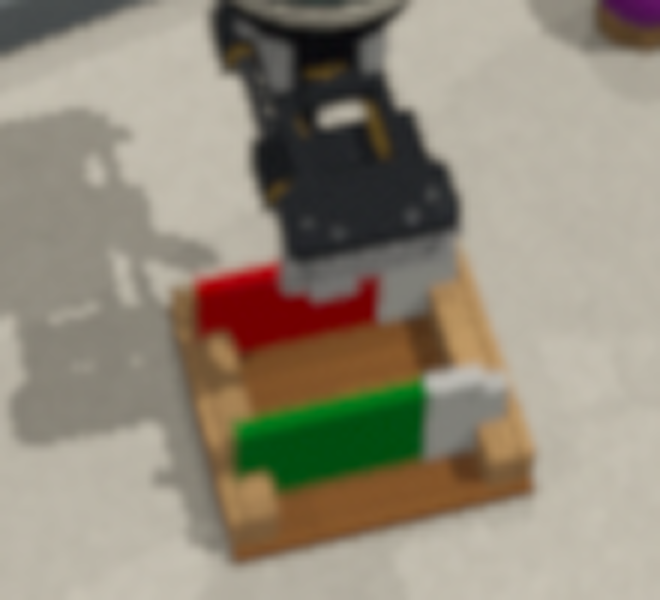

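View pics/top3.png

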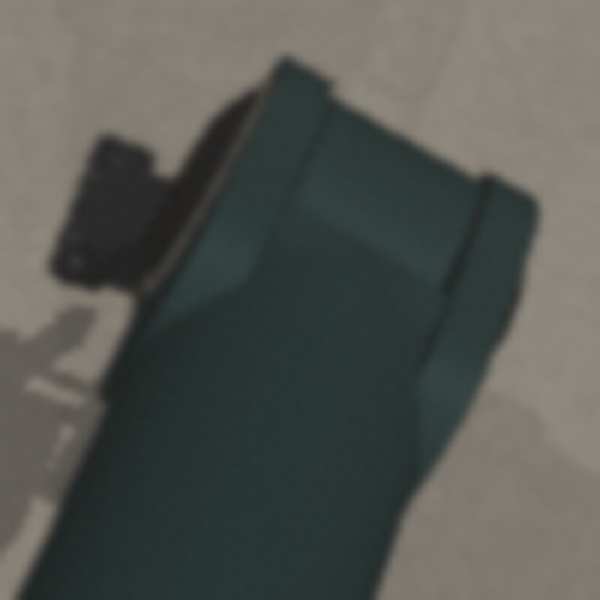

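```bash
python3 - <<'E'
from h import *
np.set_printoptions(precision=0,suppress=True)
s=robot.get_state();R=s["tool_rot"];p=s["ee_pos"]
for y in(.022,.034,.088):
  for z in(.019,0,-.02,-.04,-.06,-.078,-.12): print(y,z,*[(proj("side",[p+R@[x,y,z]])[0]-[230,220])*6 for x in(-.0375,-.008,.008,.0375)])
E
```

```text
0.022 0.019 [241. 300.] [307. 285.] [343. 277.] [409. 262.]
0.022 0 [240. 276.] [308. 261.] [344. 253.] [411. 239.]
0.022 -0.02 [239. 251.] [308. 236.] [345. 228.] [413. 213.]
0.022 -0.04 [239. 224.] [308. 209.] [346. 201.] [415. 186.]
0.022 -0.06 [238. 197.] [309. 182.] [347. 174.] [417. 158.]
0.022 -0.078 [237. 172.] [309. 156.] [348. 148.] [419. 133.]
0.022 -0.12 [235. 110.] [310.  94.] [350.  86.] [423.  70.]
0.034 0.019 [248. 324.] [315. 308.] [351. 300.] [417. 285.]
0.034 0 [247. 300.] [315. 285.] [352. 277.] [419. 262.]
0.034 -0.02 [246. 275.] [315. 259.] [353. 251.] [421. 236.]
0.034 -0.04 [246. 249.] [316. 233.] [354. 225.] [423. 210.]
0.034 -0.06 [245. 222.] [316. 206.] [355. 198.] [425. 182.]
0.034 -0.078 [244. 196.] [317. 181.] [356. 172.] [427. 157.]
0.034 -0.12 [243. 135.] [318. 119.] [358. 110.] [432.  94.]
0.088 0.019 [279. 434.] [349. 418.] [386. 409.] [454. 394.]
0.088 0 [279. 412.] [349. 396.] [387. 387.] [457. 371.]
0.088 -0.02 [279. 387.] [350. 371.] [389. 362.] [459. 346.]
0.088 -0.04 [279. 362.] [352. 346.] [391. 337.] [462. 320.]
0.088 -0.06 [279. 336.] [353. 319.] [392. 310.] [465. 294.]
0.088 -0.078 [278. 312.] [354. 295.] [394. 286.] [468. 269.]
0.088 -0.12 [278. 252.] [356. 235.] [398. 226.] [475. 209.]
```

The block visible above the plate is the gripper body, where the model puts it (78 mm behind the TCP). The fingertip is over red glass, well short of the frosted boundary. Next I lower, grip and lift.

```bash
python3 - <<'E'
from h import *
np.set_printoptions(precision=3,suppress=True)
def show(m):
    s=robot.get_state(); print(m,round(s["time"],2),s["ee_pos"],round(s["opening"],4),s["force"],"m",s["moment"]); return s
print(robot.move_linear(rackp([GX,.036,.041]),velocity=.06,threshold=8)); s=show("down")
if s["ee_pos"][2]<.047:
    robot.gripper_to(0.0); s=show("grip")
    if .005<s["opening"]<.012:
        p=s["ee_pos"].copy()
        robot.move_linear(p+[0,0,.035],velocity=.06); show("l1")
        robot.move_linear(p+[0,0,.2],velocity=.15); show("l2")
im=robot.grab_frame("side")[:,:,::-1]; cv2.imwrite("pics/side4.png",im)
cv2.imwrite("pics/side4c.png",cv2.resize(im[170:320,220:370],None,fx=4,fy=4,interpolation=cv2.INTER_CUBIC))
E
```

```text
False
down 11.95 [ 0.523 -0.108  0.041] 0.0439 [ 0.19  -0.546  0.454] m [-0.029  0.171 -0.024]
grip 12.6 [ 0.522 -0.109  0.041] 0.0082 [-2.526 -6.179 -0.11 ] m [-1.315  0.675  0.018]
l1 13.33 [ 0.522 -0.108  0.076] 0.0075 [ 0.694  0.477 -1.166] m [ 0.007  0.203 -0.005]
l2 14.58 [ 0.522 -0.108  0.24 ] 0.0077 [-0.899 -0.787 -1.349] m [ 0.015  0.161 -0.007]
```

View pics/side4c.png

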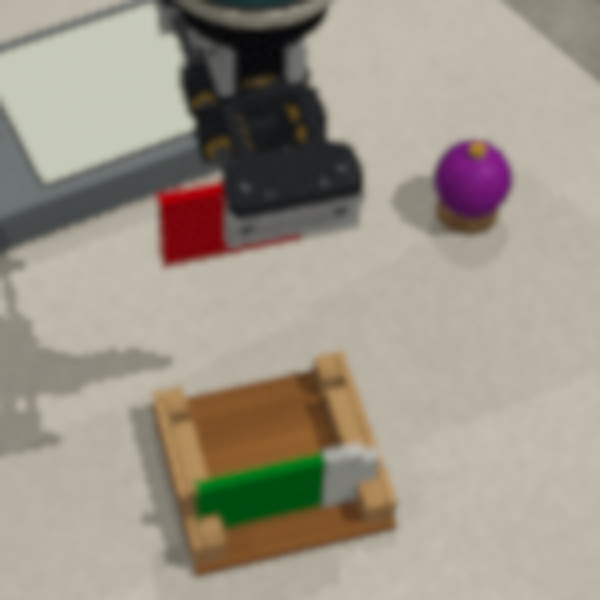

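The plate is lifted level with the red glass in the jaws, and the green plate is still in place. I'll carry it over in interpolated steps.

```bash
python3 - <<'E'
from h import *
from scipy.spatial.transform import Rotation as Ro, Slerp
np.set_printoptions(precision=3,suppress=True)
def show(m):
    s=robot.get_state(); print(m,round(s["time"],2),s["ee_pos"],round(s["opening"],4),s["force"],s["qpos"]); return s
s=robot.get_state(); G=goalR(1)
pg=boxp([.052,0,.045+.20])+G[:,0]*GX-G[:,2]*.003
sl=Slerp([0,1],Ro.from_matrix([s["tool_rot"],G])); p0=s["ee_pos"]
for a in(.25,.5,.75,1):
    p=p0+(pg-p0)*a; p[2]=max(p[2],.25)
    robot.move_ptp(p,sl(a).as_matrix()); show(a)
for n in("side","top"):
    cv2.imwrite(f"pics/{n}5.png",robot.grab_frame(n)[:,:,::-1])
E
```

```text
0.25 15.12 [ 0.538 -0.034  0.25 ] 0.008 [ 0.376  0.053 -0.93 ] [-0.68   0.176  0.825  1.961 -0.292  0.894 -1.971]
0.5 15.74 [0.556 0.039 0.25 ] 0.0077 [-0.145 -1.309 -1.624] [-0.9    0.074  0.839  2.089 -0.182  0.599 -2.535]
0.75 19.95 [0.572 0.114 0.25 ] 0.0077 [-0.094  0.116 -2.342] [ 0.665  0.155 -1.074  2.128  0.79   0.47   2.351]
1 20.95 [0.589 0.188 0.25 ] 0.0076 [-0.206  0.018 -1.543] [ 0.154  0.244 -0.852  2.117  1.345  0.727  1.332]
```

View pics/side5.png

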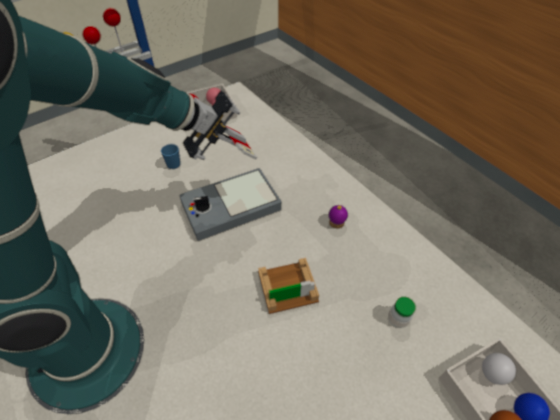

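View pics/top5.png

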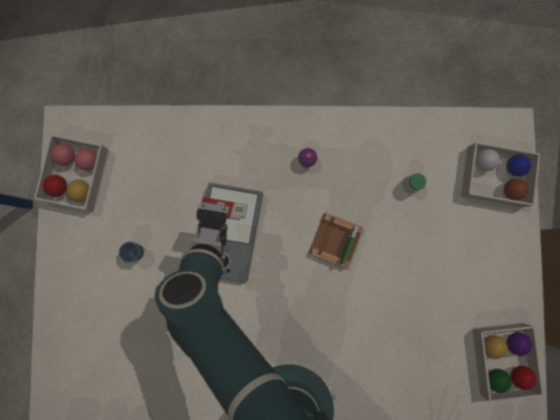

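The top view shows the plate over the window, label up and frosted end to the right at (240,210). The selector, rack and loose objects look undisturbed. Now I lower to 0.105 m above the window.

```bash
python3 - <<'E'
from h import *
np.set_printoptions(precision=3,suppress=True)
G=goalR(1)
pg=boxp([.052,0,.045+.105])+G[:,0]*GX-G[:,2]*.003
print(robot.ik(pg,G))
try: robot.move_linear(pg,velocity=.08)
except robot.PlanningError as e: print("PE",e)
robot.pause(.3)
s=robot.get_state(); print(s["time"],s["ee_pos"]-pg,s["opening"],s["force"],s["qpos"]); print(s["tool_rot"]-G)
for n in("side","top"):
    im=robot.grab_frame(n)[:,:,::-1]
    c=im[120:250,150:300] if n=="side" else im[170:290,180:290]
    cv2.imwrite(f"pics/{n}6.png",cv2.resize(c,None,fx=4.5,fy=4.5,interpolation=cv2.INTER_CUBIC))
E
```

```text
[ 0.043  0.441 -0.763  2.187  1.685  0.791  0.987]
22.725 [ 0. -0.  0.] 0.007914159102190644 [-0.209  0.778 -1.616] [ 0.056  0.446 -0.779  2.186  1.688  0.799  0.989]
[[-0.  0.  0.]
 [ 0.  0. -0.]
 [-0. -0.  0.]]
```

View pics/side6.png

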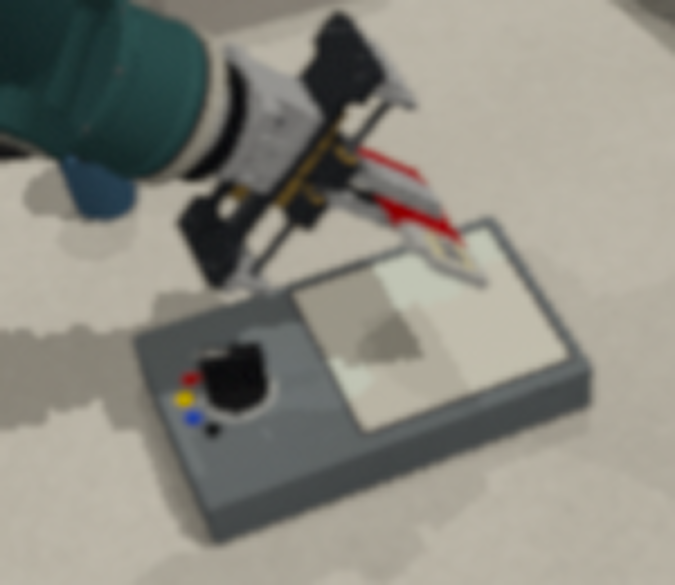

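View pics/top6.png

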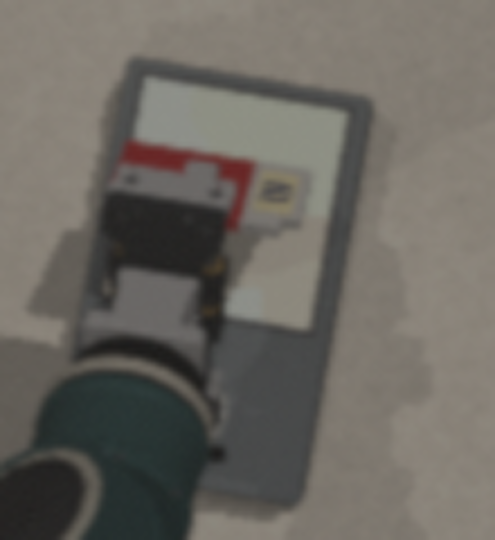

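```bash
python3 - <<'E'
from h import *
np.set_printoptions(precision=0,suppress=True)
G=goalR(1); Pl=G@np.diag([1,-1,-1.]); c=boxp([.052,0,.15])
for P in([-60,4,-30],[24,4,-30],[60,4,-30],[60,4,20],[24,4,30]):
    w=c+Pl@(np.array(P)/1000); print(P,(proj("top",[w])[0]-[180,170])*4.5,(proj("side",[w])[0]-[150,120])*4.5)
E
```

```text
[-60, 4, -30] [126. 137.] [416. 168.]
[24, 4, -30] [257. 159.] [466. 245.]
[60, 4, -30] [313. 168.] [489. 280.]
[60, 4, 20] [300. 219.] [436. 259.]
[24, 4, 30] [240. 220.] [402. 219.]
```

The predicted plate corners match the picture to about one native pixel: far-left edge (126,137) against (123,143), far-right corner (313,168) against (311,172). The pose is confirmed, so I hand in.

```bash
python3 - <<'E'
from rig import robot
print(robot.sign_off(), robot.get_state()["time"])
E
```

```text
the job is handed in; nothing more can be done
the job is handed in; nothing more can be done
```

The job is handed in. The red plate is still held over the lit window, and the selector is on yellow. No verdict is reported, so the results below are from my own checks.

- **Selector:** I pinched the bar, turned it clockwise from blue to yellow and let go. The top picture then showed the white line on the yellow dot, roughly 1.05 rad by my reading. In the last views the arm hid the line from above, and the side view did not resolve it. I saw no sign that the selector had moved.
- **Picking the plate:** I gripped it only on the red glass, about 6 mm from its centre on the side away from the frosted end. The jaws closed to about 8 mm, which is the plate's thickness. I lifted it straight up out of the rack.
- **Final pose:** By calculation its centre is over the window's middle, 105 mm above it, tipped 45 degrees. The top view shows the label up and the frosted end to the right. The plate's outline in the last top picture matched the prediction to about 1 pixel.
- **Other objects:** I compared the cup's pixel position and it had not moved. The green plate, jar and bauble looked unmoved by eye in the views before the final lowering.
- **Time:** The job took about 23 s of the 59 s allowed. No check failed or disagreed.

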